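# Post the nail carton through the sprung flap of the stock-return bin

### The job

Post the small orange carton into the plywood return bin without gripping it: push the bin's self-closing flap open with one finger and, while that finger keeps it open, push the carton through the doorway with the other finger until it drops to the bin floor. Open the flap with the finger before the carton reaches the doorway, so that the carton never has to push the flap, and do not pinch or lift the carton. Then draw back so that the flap swings fully shut behind it, leaving everything else where it stands.

Things in the scene. Friction and masses are not known exactly. Their poses are not given: they have to be found in the camera images.
- chute: Fixed plywood return chute, 283 x 160 mm, on the bench. Origin at bench height under the middle of the doorway; x = direction in which the carton is pushed in, y to the left, z up. Loading deck: x -125 to 0 mm, y -80 to 80, top at z = 60 mm, open at the rear and left; guide rail along its right side, inner face y = -70 mm, top z = 90. The deck ends at the sill, x = 0.
- bin_in (a point): Centre of the bin's floor, at chute x 74, y 0, z 6 mm. The bin beyond the sill is open at the top: inside x 0 to 148 mm, y -70 to 70 mm, walls 10 mm thick, their tops 110 mm above the bench. The doorway, at x = 0, is the whole width between the bin's side walls and has no lintel: fingers pointing down can pass through it.
- flap (a joint): Angle of the flap in the doorway, rad: 0 shut, growing to 1.45 as it swings into the bin about an upright hinge at chute x 4, y 65 mm (left jamb). A spring shuts it in about half a second: 0.10 N m when shut plus 0.15 N m per rad, so a push 30 mm from the hinge needs 3.4 N to start it.
- flap_edge (a point): Middle of the flap's free edge, 135 mm from the hinge axis and 86 mm above the bench; with the flap shut it is at chute x 4, y -70 mm. The flap is a plain 4 mm aluminium plate from 64 to 108 mm above the bench.
- carton_mid (a point): Centre of the loose carton to be posted: the small orange carton of nails that stands on the loading deck, 45 mm (its x) by 70 mm (its y, across the deck) by 36 mm high, about 0.3 kg. It starts with its x axis within 0.15 rad of the chute's x axis, its centre 78 mm above the bench, 60 to 85 mm before the sill and 12 to 28 mm right of the deck's middle line.
- tape_mid (a point): Centre of a loose black roll of tape, 58 mm across, 19 mm high, lying on the bench close to the left side of the chute. To be left where it is.
- tin_mid (a point): Centre of a loose round tin, 66 mm across, 26 mm high, standing on the bench right of the chute. To be left where it is.
There are look-alikes about, which are no part of the job. Leave any green look-alike of the part that bears carton_mid alone.

How it is judged:
On the way, in this order (a step that is already met when the one before it is completed fails the run):
1. a finger has pushed the flap open while the carton is still in front of the doorway (value of joint flap above 0.4 rad and contact force between the fingers and flap above 0.1 N and x of carton_mid in the frame of chute below -0.015 m).
2. the carton passes over the sill while a finger holds the flap open (x of carton_mid in the frame of chute between 0 and 0.06 m and z of carton_mid in the frame of chute above 0.045 m and value of joint flap above 0.6 rad and contact force between the fingers and flap above 0.1 N).
At the end, for the whole second after the job is handed in: The carton lies at rest inside the bin, its centre below the sill (less than 50 mm above the bench), and the flap is shut (under 0.06 rad) (x of carton_mid in the frame of chute between 0.015 and 0.135 m and y of carton_mid in the frame of chute between -0.065 and 0.065 m and z of carton_mid in the frame of chute below 0.05 m and linear speed of carton below 0.02 m/s and value of joint flap below 0.06 rad); the robot touches nothing.
It fails at once if the carton is lifted (its centre more than 22 mm above its height on the deck) (z of carton_mid in the frame of chute above 0.1 m).
It fails at once if the carton, not yet half-way over the sill, is pushed against the flap (over 1.5 N) (contact force between carton and flap above 1.5 N and x of carton_mid in the frame of chute below 0 m).
It fails at once if the roll of tape is moved by more than 20 mm (distance of tape_mid from where it was at the start of the episode above 0.02 m).
It fails at once if the round tin is moved by more than 20 mm (distance of tin_mid from where it was at the start of the episode above 0.02 m).
It also fails if it takes over 32 s, if anything falls off the work surface, if the arm or the gripper's body presses on something with over 40 N, if the wrist force passes 120 N, or if a joint passes its speed limit or range.

### The arm

A 6-joint arm with a two-finger parallel gripper is mounted at the origin on a cart in front of the work surface, level with it; the furniture and walls round the work are solid. World frame = base frame: x ahead of the robot, y to its left, z up, the work surface at z = 0. Lengths are in m, angles in rad, forces in N, time in s.
With the tool pointing down it reaches from about 0.35 to 0.925 m from the base axis. Payload 6.4 kg.
Tool frame: the origin (TCP) lies midway between the tips of the shut fingers; the grasp point (between the pads) lies 19 mm behind it; z points along the fingers, y is the line along which they close (so a half turn about z gives the same grasp; the last joint's range is limited). The gripper opens to 94 mm and grips with 3 to 60 N. Pads are 16 mm wide; open, the fingers measure 119 mm over their backs; the gripper's body (75 mm by 177 mm) begins 78 mm behind the grasp point.
Start: joints at [0.939, 0.245, 1.558, -0, 1.339, -0.174], TCP at [0.287, 0.583, 0.205] pointing down, gripper open.
Joint ranges: [-3.13, 3.13], [-1.02, 2.26], [0.13, 2.54], [-0.95, 4.09], [0.21, 2.88], [-2.74, 2.74]. Speed limits (rad/s): [2.57, 2.57, 3.14, 3.14, 3.14, 3.14].

### API

Orientations are given as a unit quaternion [x, y, z, w].
In Python, from rig import get_obs, grab_frame, sign_off gives the robot as it stands.
- The arm moves only by the tool step_arm, never from a script. Its argument "motion" is one flat list of numbers, 7 for each row, row after row: the shift along the world's x, y, z in mm, then the turn, a rotation vector about the world's x, y, z in rad, then the opening, from -1 (shut) to 1 (fully open). In form: [x, y, z, wx, wy, wz, claw, x, y, z, wx, wy, wz, claw, ...]. A call has 1 to 8 rows; each row shifts and turns the commanded pose from where the row before left it; what a row does not reach is not made up. A row lasts 1/10 s, in which the tool goes at most 50 mm and 8.59 degrees, less where a joint would pass 70% of its speed; a pose out of reach is approached as far as the arm can. A call is refused whole if a number of a shift passes 50 or a number of a turn 0.15, either way. A call with a gripper value outside its range is refused whole. The fingers move at their own pace and stop on an object; the grip force is fixed at half the most. Time passes only in rows, so rows that do not move let the fingers close. It gives the time, the measured TCP pose, the force, the opening and the grip force at its end, in the units of the state.
- get_obs(): the state, without advancing time (a new reading comes with each control period).
- grab_frame(name): name is "side" or "top" or "wrist"; returns a dict with "img" (384x512x3 uint8, red, green, blue), "fx", "fy", "cx", "cy" (pixels), "D" ([k1, k2, p1, p2, k3] as OpenCV has them; the pictures are not rectified), "world_to_cam" (4x4, takes a point from world to camera coordinates); the wrist camera has in their place "hand_eye" (4x4, takes a point from camera to tool coordinates, whose origin is the TCP and whose axes are the flange's). Camera axes: x right, y up, looking along -z (the intrinsics and any distortion apply to the point x, -y, -z); pixel columns grow to the right and rows downward; lengths in m; the calibration is good to about 2 mm. A picture is of the moment at which its call begins: read the wrist's pose just before it. There is no depth.
- sign_off(): hands the job in; it is judged then, once.
The state is a dict: "time_s": time; "joint_pos": joint angles; "qvel": joint speeds; "tau": joint torques, N m; "ee_pos": TCP position; "tcp_rot": TCP orientation; "force": force on the tool from outside, world axes, zero at the start; "moment": the same for the moment, N m; "opening": finger opening in m; "gripper_force": force on a finger pad.
Only numpy, scipy, OpenCV 4.12 (cv2) and the standard library are available. Lean on these libraries where they do the work, as an engineer would, in place of code of your own. Each camera call takes 0.05 s, during which the arm holds its last target. There are 200 camera calls.

## Working session

There is one attempt and no reset: what is moved stays moved. The work goes in short steps, Python scripts to look and compute and a tool call to move; the robot and the scene stay as the last step left them, time stands still between calls to the robot, and variables do not carry over. Pictures are saved under pics/ and viewed, at most 10 in all, crops included, and the job is handed in when it is done.

Besides the shell and the picture viewer there is one more tool, called after "Emit:" as name(argument=value, ...) on one line, values as JSON. step_arm: Moves the arm, as the interface text tells. Its arguments: {"type":"object","properties":{"motion":{"type":"array"}},"required":["motion"]}

```bash
mkdir -p pics; python3 - <<'E'
from rig import *
import cv2,numpy as np
o=get_obs();print(o)
a=[]
for n in("side","top"):
    f=grab_frame(n);np.save(f"pics/{n}.npy",f,allow_pickle=True);cv2.imwrite(f"pics/{n}.png",f["img"][:,:,::-1]);print(n,f["fx"],f["cx"],f["cy"],f["D"],np.round(f["world_to_cam"],3).tolist())
E
```

```text
{'time_s': 0.0, 'joint_pos': array([ 9.38928652e-01,  2.45813788e-01,  1.55897846e+00,  1.31965692e-05,
        1.33867834e+00, -1.74110836e-01]), 'qvel': array([-3.80189171e-04,  4.48660702e-04,  5.47849822e-04, -3.07516827e-04,
       -9.85074264e-05, -9.33390885e-04]), 'tau': array([ 7.47618396e-04, -4.15832448e+01, -3.14604735e+01,  6.85403729e-02,
        3.32307571e-02, -1.24769813e-04]), 'ee_pos': array([0.28690699, 0.58260319, 0.20436465]), 'tcp_rot': array([ 2.26886719e-01,  9.73920703e-01, -8.61228955e-04, -3.74139200e-04]), 'force': array([-0.34359974, -0.76305115, -0.18574567]), 'moment': array([-0.00959241,  0.03878207,  0.0321382 ]), 'gripper_force': 0.0, 'opening': 0.09424327474763773}
side 369.2077117858684 254.620177472495 184.48344395466515 [-0.11526111  0.          0.          0.          0.        ] [[0.435, 0.9, 0.011, -0.507], [-0.76, 0.361, 0.54, 0.175], [0.482, -0.244, 0.841, -1.073], [0.0, 0.0, 0.0, 1.0]]
top 375.15517798059204 255.01524605150325 193.9109022777512 [-0.04631116  0.          0.          0.          0.        ] [[-0.018, -1.0, 0.005, 0.347], [0.996, -0.017, 0.083, -0.48], [-0.083, 0.006, 0.997, -0.879], [0.0, 0.0, 0.0, 1.0]]
```

View pics/top.png

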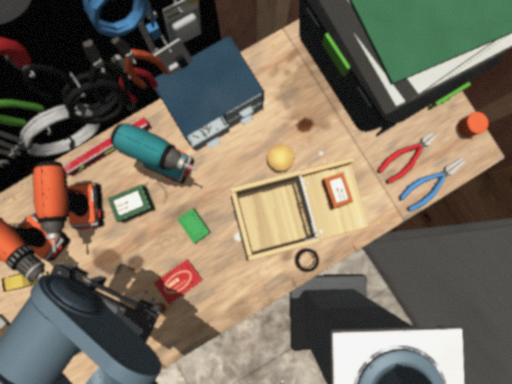

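View pics/side.png

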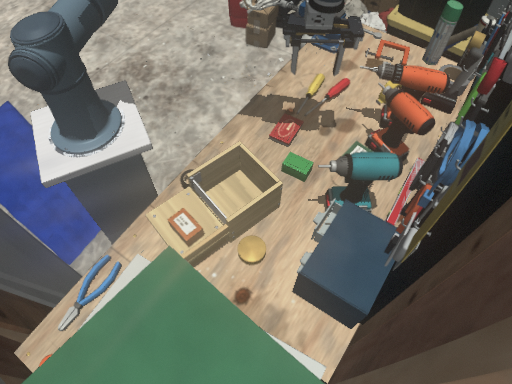

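Top view: the chute spans about (232–367, 160–258). The carton is at (339,190), the tape at (307,260) and the yellow tin at (281,157). Chute x points left in the image, roughly world +y. Next I'll enlarge the crops.

```bash
python3 - <<'E'
import cv2,numpy as np
t=cv2.imread("pics/top.png")[150:270,225:375]
cv2.imwrite("pics/tc.png",cv2.resize(t,None,fx=5,fy=5,interpolation=cv2.INTER_CUBIC)[:600,:800])
t=cv2.imread("pics/side.png")[140:265,140:290]
cv2.imwrite("pics/sc.png",cv2.resize(t,None,fx=4.8,fy=4.8,interpolation=cv2.INTER_CUBIC))
E
```

```text
(no output)
```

View pics/tc.png

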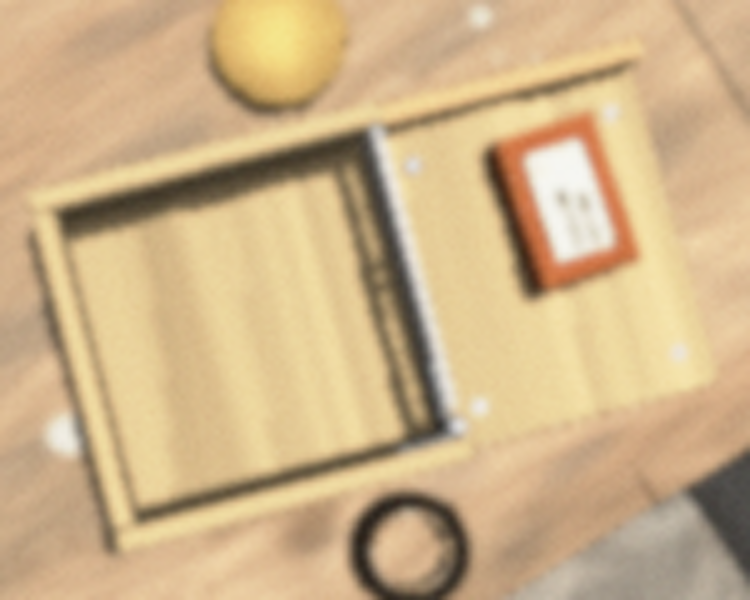

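View pics/sc.png

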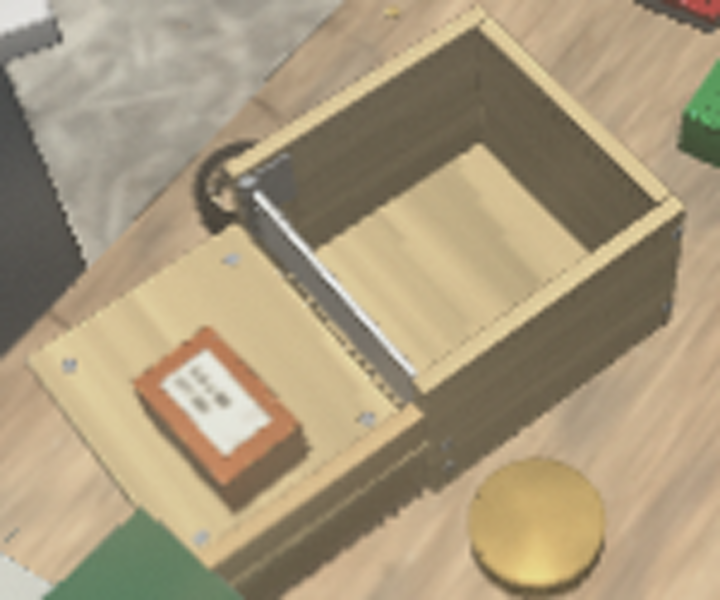

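```bash
cat > m.py <<'E'
import cv2,numpy as np
from scipy.optimize import least_squares
F={n:np.load(f"pics/{n}.npy",allow_pickle=True).item() for n in("side","top")}
def ray(n,uv,z):
    f=F[n];K=np.array([[f["fx"],0,f["cx"]],[0,f["fy"],f["cy"]],[0,0,1]])
    p=cv2.undistortPoints(np.array([[uv]],float),K,np.array(f["D"]))[0,0]
    T=np.array(f["world_to_cam"]);R=T[:3,:3];c=-R.T@T[:3,3];d=R.T@np.array([p[0],-p[1],-1])
    return (c+d*(z-c[2])/d[2])[:2]
tp=lambda u,v:(u/5+225-.4,v/5+150-.4)
sd=lambda u,v:(u/4.8+140-.4,v/4.8+140-.4)
def fit(P,L):
    P=np.array(P);L=np.array(L)
    r=lambda q:(np.c_[np.cos(q[2])*L[:,0]-np.sin(q[2])*L[:,1]+q[0],np.sin(q[2])*L[:,0]+np.cos(q[2])*L[:,1]+q[1]]-P).ravel()
    s=least_squares(r,[P[:,0].mean(),P[:,1].mean(),1.8],x_scale=[.1,.1,.3]);return s.x,(r(s.x).reshape(-1,2)*1e3).round(1)
E
python3 - <<'E'
from m import *
ch={"top":[((32,193),158,-80,110),((118,550),158,80,110),((468,450),0,80,110),((712,380),-125,80,60),((640,45),-125,-80,90)],
"side":[((480,5),158,80,110),((683,205),158,-80,110),((415,390),0,-70,110),((32,358),-125,80,60),((230,170),0,80,110)]}
ca={"top":[((492,150),1,-1),((590,115),-1,-1),((637,255),-1,1),((545,290),1,1)],
"side":[((135,382),-1,1),((207,325),1,1),((303,430),1,-1),((230,485),-1,-1)]}
A=[[],[]];B=[[],[]]
for n,g in(("top",tp),("side",sd)):
    P=[ray(n,g(*a[0]),a[3]/1e3) for a in ch[n]];L=[(a[1]/1e3,a[2]/1e3) for a in ch[n]]
    print(n,*fit(P,L));A[0]+=P;A[1]+=L
    P=[ray(n,g(*a[0]),.096) for a in ca[n]];L=[(a[1]*.0225,a[2]*.035) for a in ca[n]]
    print("carton",*fit(P,L));B[0]+=P;B[1]+=L
q,_=fit(*A);c,_=fit(*B);print(q,c)
R=np.array([[np.cos(q[2]),-np.sin(q[2])],[np.sin(q[2]),np.cos(q[2])]])
print("carton in chute",R.T@(c[:2]-q[:2]),c[2]-q[2])
for n,u,z in(("tape",tp(410,548),.019),("tin",tp(280,40),.026)):print(n,R.T@(ray("top",u,z)-q[:2]))
E
```

```text
top [0.45218553 0.22190545 1.80423861] [[ 2.2  3.8]
 [-0.6  1.4]
 [-3.5 -2.2]
 [-2.  -2.4]
 [ 3.9 -0.6]]
carton [0.48457581 0.15660882 1.88725237] [[ 2.6  0.4]
 [ 1.8  1.6]
 [-2.5 -1.8]
 [-1.9 -0.2]]
side [0.45367448 0.22401456 1.81716913] [[ 0.6  0.4]
 [ 3.4  3.1]
 [-3.3  1.3]
 [ 1.4 -3. ]
 [-2.1 -1.8]]
carton [0.48658005 0.15845288 1.87371218] [[ 0.2 -1.3]
 [ 0.8  1.5]
 [-1.6  1.8]
 [ 0.6 -2. ]]
[0.45282636 0.22290477 1.8094071 ] [0.48557793 0.15753085 1.88035676]
carton in chute [-0.07126263 -0.0163723 ] 0.07094965826340771
tape [0.02548321 0.12177812]
tin [ 0.02296822 -0.12757321]
```

Measured chute pose: origin (0.453, 0.223), yaw 1.809. The carton is at chute (-71, -16) mm, yaw +0.07, which agrees with the stated ranges. The tape and tin lie outside the walls.

Plan: set the finger line 31° off chute x, with one finger 84 mm ahead and 51 mm left of the other. One straight translation then opens the flap and pushes the carton.

Emit:
step_arm(motion=[17,-43.5,0,0,0,0.138,0.82,17,-43.5,0,0,0,0.138,0.82,17,-43.5,0,0,0,0.138,0.82,17,-43.5,0,0,0,0.138,0.82,17,-43.5,0,0,0,0.138,0.82,17,-43.5,0,0,0,0.138,0.82,17,-43.5,0,0,0,0.138,0.82,17,-43.5,0,0,0,0.138,0.82])

```text
time_s: 0.9
ee_pos: [0.4204, 0.242, 0.2052]
tcp_rot: [-0.307, 0.952, -0.0, -0.0]
force: [1.3, -0.5, -0.7]
opening: 0.0858
gripper_force: 0.0
```

Emit:
step_arm(motion=[17,-43.5,0,0,0,0.138,0.82,17,-43.5,0,0,0,0,0.82,0,0,0,0,0,0,0.82,0,0,0,0,0,0,0.82])

```text
time_s: 1.3
ee_pos: [0.4533, 0.1592, 0.2052]
tcp_rot: [-0.364, 0.931, 0.0, -0.0]
force: [-1.0, 0.3, 0.2]
opening: 0.0855
gripper_force: 0.0
```

```bash
cat > st.py <<'E'
from rig import *
from m import *
from scipy.spatial.transform import Rotation as Ro
q=[.45283,.22290,1.8094];c,s=np.cos(q[2]),np.sin(q[2]);R=np.array([[c,-s],[s,c]])
def st():
    o=get_obs();M=Ro.from_quat(o["tcp_rot"]).as_matrix();p=np.array(o["ee_pos"])
    h=(o["opening"]+.0125)/2
    print("t",o["time_s"],"tcp",p.round(4),"op",o["opening"],"yaw",np.arctan2(M[1,1],M[0,1]),"z",M[:,2].round(3),"F",np.round(o["force"],1))
    for k in(-1,1):print("finger chute mm",(R.T@((p+k*h*M[:,1])[:2]-q[:2])*1e3).round(1))
    return o
E
python3 - <<'E'
from st import *
st();f=grab_frame("wrist");cv2.imwrite("pics/w1.png",f["img"][:,:,::-1]);print(np.array(f["hand_eye"]).round(3).tolist(),f["fx"],f["D"])
np.save("pics/wrist.npy",f,allow_pickle=True)
E
```

```text
t 1.3 tcp [0.4533 0.1592 0.2052] op 0.08545543742415342 yaw 2.315590665405928 z [-0.001  0.    -1.   ] F [-1.   0.3  0.2]
finger chute mm [-104.8   -9.1]
finger chute mm [-19.2  38.4]
[[0.001, 0.964, 0.265, 0.076], [1.0, -0.001, -0.0, -0.001], [-0.0, 0.265, -0.964, -0.18], [0.0, 0.0, 0.0, 1.0]] 277.2511259334185 [-0.05801377  0.          0.          0.          0.        ]
```

View pics/w1.png

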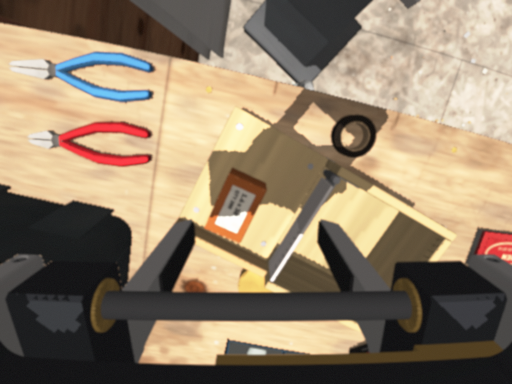

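The wrist view shows the carton at about (237,205), in front of the shut flap, which runs from (330,175) to (272,278). I'll cross-check these positions and correct the pose.

```bash
python3 - <<'E'
from st import *
o=st();f=np.load("pics/wrist.npy",allow_pickle=True).item()
M=np.eye(4);M[:3,:3]=Ro.from_quat(o["tcp_rot"]).as_matrix();M[:3,3]=o["ee_pos"]
f["world_to_cam"]=np.linalg.inv(M@np.array(f["hand_eye"]));F["wrist"]=f
for n,u,z in(("hinge",(331,176),.108),("edge",(272,279),.108),("c1",(232,170),.096),("c2",(267,183),.096),("c3",(244,243),.096),("c4",(207,228),.096),("deck-125,80",(238,108),.06)):
    print(n,(R.T@(ray("wrist",u,z)-q[:2])*1e3).round(1))
E
```

```text
t 1.35 tcp [0.4529 0.1601 0.2052] op 0.08546745696089099 yaw 2.317644079985836 z [-0.001  0.    -1.   ] F [-0.2  1.5  0.2]
finger chute mm [-103.9   -9.1]
finger chute mm [-18.3  38.6]
hinge [-3.6 68.2]
edge [  3.5 -64.8]
c1 [-94.8  21.8]
c2 [-55.4  27.6]
c3 [-43.5 -46.1]
c4 [-88.5 -50.2]
deck-125,80 [-121.6   80.5]
```

Emit:
step_arm(motion=[3.5,-11.5,-40,0,0,0.04,0.82,0,0,-30,0,0,0,0.82,0,0,0,0,0,0,0.82])

```text
time_s: 1.65
ee_pos: [0.4528, 0.1493, 0.1312]
tcp_rot: [-0.384, 0.923, 0.002, -0.004]
force: [-1.9, 0.2, 0.5]
opening: 0.0857
gripper_force: 0.0
```

```bash
python3 -c "
from st import *
st()"
```

```text
t 1.65 tcp [0.4528 0.1493 0.1312] op 0.08570549979311022 yaw 2.360114472212482 z [-0.009 -0.001 -1.   ] F [-1.9  0.2  0.5]
finger chute mm [-113.3   -8.3]
finger chute mm [-29.6  43.1]
```

Emit:
step_arm(motion=[3.5,-1.5,-30,0,0,0,0.82,0,0,-20,0,0,0,0.82,0,0,-11,0,0,0,0.82,0,0,0,0,0,0,0.82,0,0,0,0,0,0,0.82])

```text
time_s: 2.15
ee_pos: [0.4611, 0.1474, 0.0758]
tcp_rot: [-0.384, 0.923, -0.0, 0.001]
force: [-0.7, -0.3, -0.2]
opening: 0.0854
gripper_force: 0.0
```

```bash
python3 - <<'E'
from st import *
st()
t=grab_frame("top")["img"][150:270,225:375,::-1];t=cv2.resize(t,None,fx=4,fy=4,interpolation=cv2.INTER_CUBIC)
cv2.imwrite("pics/c1.png",t)
E
```

```text
t 2.15 tcp [0.4611 0.1474 0.0758] op 0.08535811989190942 yaw 2.359084959418598 z [ 0.002  0.    -1.   ] F [-0.7 -0.3 -0.2]
finger chute mm [-117.   -15.8]
finger chute mm [-33.6  35.4]
```

View pics/c1.png

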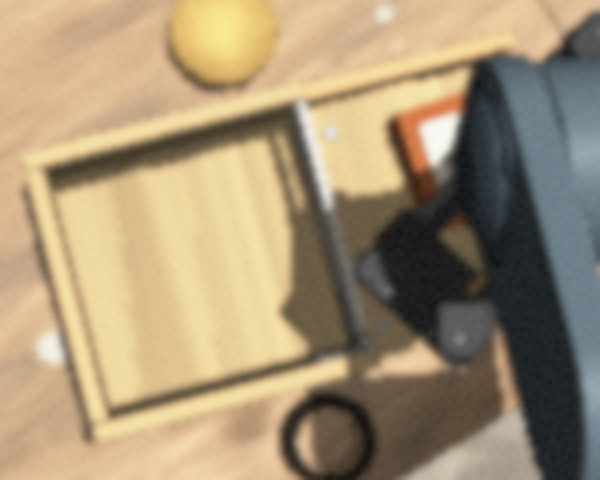

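The carton is untouched (front-right corner at (396,118)) and the flap finger is in front of the flap. I'll correct +4 mm in y, then start forward.

Emit:
step_arm(motion=[-4,-1,-5,0,0,0,0.82,0,0,0,0,0,0,0.82,-2,8,0,0,0,0,0.82,-2,8,0,0,0,0,0.82,0,0,0,0,0,0,0.82])

```text
time_s: 2.7
ee_pos: [0.4521, 0.1628, 0.0696]
tcp_rot: [-0.384, 0.923, 0.0, 0.0]
force: [0.9, -0.2, 0.3]
opening: 0.0854
gripper_force: 0.0
```

```bash
python3 -c "
from st import *
st()"
```

```text
t 2.7 tcp [0.4521 0.1628 0.0696] op 0.08540375991172362 yaw 2.359345440000239 z [ 0.  0. -1.] F [ 0.9 -0.2  0.3]
finger chute mm [-100.   -10.6]
finger chute mm [-16.5  40.5]
```

Emit:
step_arm(motion=[-1.5,6,0,0,0,0,0.82,-1.5,6,0,0,0,0,0.82,-1.5,6,0,0,0,0,0.82,-1.5,6,0,0,0,0,0.82,-1.5,6,0,0,0,0,0.82,0,0,0,0,0,0,0.82])

```text
time_s: 3.3
ee_pos: [0.4454, 0.1904, 0.0696]
tcp_rot: [-0.385, 0.923, -0.003, -0.0]
force: [2.5, -11.0, -0.2]
opening: 0.0853
gripper_force: 4.5
```

```bash
python3 - <<'E'
from st import *
st()
a=grab_frame("side")["img"][140:265,140:290,::-1];b=grab_frame("wrist")["img"][80:300,150:414,::-1]
a=cv2.resize(a,(390,325),interpolation=cv2.INTER_CUBIC);b=cv2.resize(b,(390,325))
cv2.imwrite("pics/c2.png",np.hstack([a,b]))
E
```

```text
t 3.3 tcp [0.4454 0.1904 0.0696] op 0.0852783611910029 yaw 2.3614802113067133 z [ 0.002 -0.005 -1.   ] F [  2.5 -11.   -0.2]
finger chute mm [-71.5 -10.7]
finger chute mm [11.8 40.5]
```

View pics/c2.png

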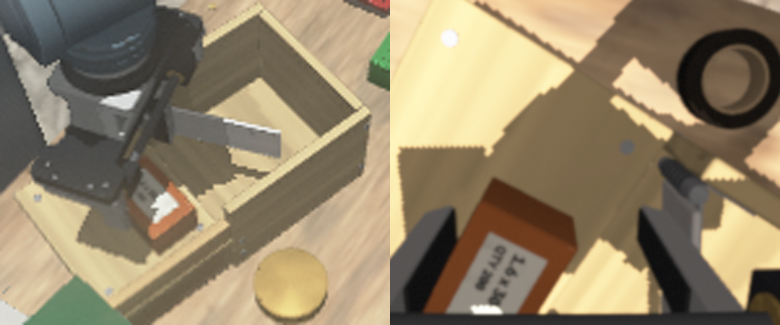

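The flap is open about 0.8 rad on the left finger, and the carton (side crop, (160,205)) is still on the deck and roughly square. I'll keep pushing.

Emit:
step_arm(motion=[-1.5,6,0,0,0,0,0.82,-1.5,6,0,0,0,0,0.82,-1.5,6,0,0,0,0,0.82,-1.5,6,0,0,0,0,0.82,-1.5,6,0,0,0,0,0.82,0,0,0,0,0,0,0.82])

```text
time_s: 4.0
ee_pos: [0.4395, 0.2218, 0.0705]
tcp_rot: [-0.384, 0.923, -0.002, 0.002]
force: [6.1, -5.3, -0.9]
opening: 0.0856
gripper_force: 3.5
```

```bash
python3 - <<'E'
from st import *
st()
a=grab_frame("side")["img"][140:265,140:290,::-1];b=grab_frame("top")["img"][150:270,225:375,::-1]
a=cv2.resize(a,(390,325),interpolation=cv2.INTER_CUBIC);b=cv2.resize(b,(390,325))
cv2.imwrite("pics/c3.png",np.hstack([a,b]))
E
```

```text
t 4.0 tcp [0.4395 0.2218 0.0705] op 0.0856119545481205 yaw 2.358812611290921 z [ 0.005 -0.001 -1.   ] F [ 6.1 -5.3 -0.9]
finger chute mm [-39.7 -12.4]
finger chute mm [43.9 38.8]
```

View pics/c3.png

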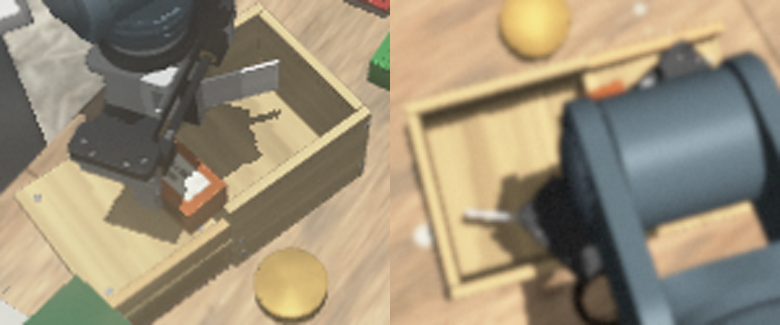

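```bash
python3 - <<'E'
from st import *
for u in((226,188),(193,213),(186,140)):print((R.T@(ray("side",(u[0]/2.6+140,u[1]/2.6+140),.096)-q[:2])*1e3).round(1))
E
```

```text
[ 17.3 -52.2]
[-18.5 -53.7]
[18.9  7.9]
```

The carton is square, its right edge at y ≈ -53 and centre x ≈ -3 mm. I'll push it over.

Emit:
step_arm(motion=[-1.6,5.8,0,0,0,0,0.82,-1.6,5.8,0,0,0,0,0.82,-1.6,5.8,0,0,0,0,0.82,-1.6,5.8,0,0,0,0,0.82,-1.6,5.8,0,0,0,0,0.82,-1.6,5.8,0,0,0,0,0.82,-1.6,5.8,0,0,0,0,0.82,0,0,0,0,0,0,0.82])

```text
time_s: 4.9
ee_pos: [0.4268, 0.2634, 0.0701]
tcp_rot: [-0.384, 0.923, 0.0, 0.001]
force: [2.8, 1.0, 1.3]
opening: 0.0857
gripper_force: 1.8
```

```bash
python3 - <<'E'
from st import *
st()
a=grab_frame("side")["img"][140:265,140:290,::-1];b=grab_frame("wrist")["img"][80:300,150:414,::-1]
a=cv2.resize(a,(390,325),interpolation=cv2.INTER_CUBIC);b=cv2.resize(b,(390,325))
cv2.imwrite("pics/c4.png",np.hstack([a,b]))
E
```

```text
t 4.9 tcp [0.4268 0.2634 0.0701] op 0.08570023560164064 yaw 2.3582702497942787 z [ 0.002  0.001 -1.   ] F [2.8 1.  1.3]
finger chute mm [ 3.6 -9.9]
finger chute mm [87.4 41.3]
```

View pics/c4.png

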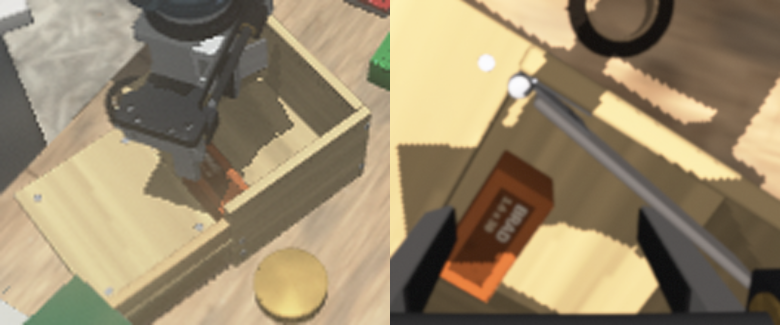

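The carton has tipped into the bin, just beyond the sill in the wrist view around (500,225). I'll draw back along the same line.

Emit:
step_arm(motion=[2.9,-11.7,0,0,0,0,0.82,2.9,-11.7,0,0,0,0,0.82,2.9,-11.7,0,0,0,0,0.82,2.9,-11.7,0,0,0,0,0.82,2.9,-11.7,0,0,0,0,0.82,2.9,-11.7,0,0,0,0,0.82,2.9,-11.7,0,0,0,0,0.82,2.9,-11.7,0,0,0,0,0.82])

```text
time_s: 5.8
ee_pos: [0.4489, 0.1681, 0.0694]
tcp_rot: [-0.384, 0.924, 0.0, -0.001]
force: [0.3, 0.4, 0.4]
opening: 0.0857
gripper_force: 0.0
```

Emit:
step_arm(motion=[2.9,-11.7,0,0,0,0,0.82,2.9,-11.7,0,0,0,0,0.82,0,0,30,0,0,0,0.82,0,0,50,0,0,0,0.82,0,0,50,0,0,0,0.82,0,-40,20,0,0,0,0.82,0,0,0,0,0,0,0.82,0,0,0,0,0,0,0.82])

```text
time_s: 6.6
ee_pos: [0.4547, 0.1049, 0.2191]
tcp_rot: [-0.383, 0.924, 0.0, -0.0]
force: [-1.4, 1.0, -0.7]
opening: 0.0852
gripper_force: 0.0
```

```bash
python3 - <<'E'
from st import *
st()
a=grab_frame("side")["img"][140:265,140:290,::-1];b=grab_frame("top")["img"][150:270,225:375,::-1]
a=cv2.resize(a,(390,325),interpolation=cv2.INTER_CUBIC);b=cv2.resize(b,(390,325))
cv2.imwrite("pics/c5.png",np.hstack([a,b]))
E
```

```text
t 6.6 tcp [0.4547 0.1049 0.2191] op 0.08522079822513713 yaw 2.3564217739325874 z [-0.001  0.001 -1.   ] F [-1.4  1.  -0.7]
finger chute mm [-156.8    0.6]
finger chute mm [-73.4  51.4]
```

View pics/c5.png

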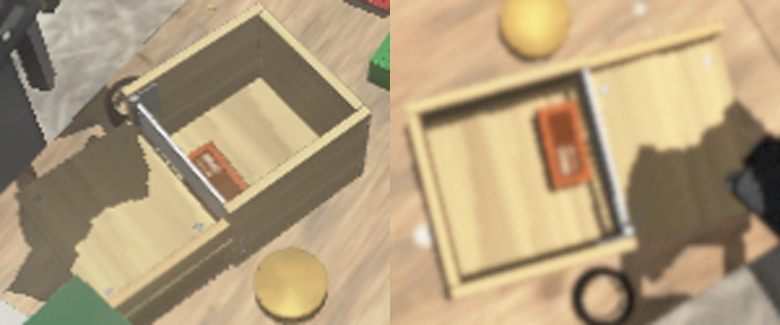

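The carton lies on the bin floor just inside the shut flap, centre about 30 mm past the sill. The tape and tin look unmoved.

```bash
python3 -c "
from rig import *
print(sign_off())"
```

```text
the job is handed in; nothing more can be done
None
```

The carton was pushed through the finger-held flap and lies on the bin floor. The flap is shut, the tape and tin look unmoved, and the job is handed in; no verdict came back.

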